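# Re-pin a swivelling tray at the marked stop

## Task

Bring the swivel tray round to the stop with the green mark and lock it there: pull the black-gripped lock pin up out of the hole it is in, swing the arm round, feel for the hole just beyond the mark, and push the pin down through the arm and the bracket until it clicks and its flange sits flush. Work gently, never forcing or leaning hard on the pin; the food tin must stay standing on the tray and the mug must be left where it is.

Things in the scene. Friction and masses are not known exactly. Their poses are not given: they have to be found in the camera images.
- stand: Fixed round grey base plate of the swivel stand, 290 mm across, 6 mm thick. Origin at the centre of its underside, on the pivot axis; z up; -x points from the pivot to the start hole. On it stand three equal aluminium bridge brackets: one at the start hole, one near each of the two stickers.
- start_hole (a point): Mouth of the start bracket's hole, 38 mm above the underside of the base plate, 95 mm from the pivot axis. Each bracket: 44 mm radially, 50 mm along the circle, top plate 8 mm thick, its top 38 mm and its lower face 30 mm above the underside of the base plate, open below; one vertical 13 mm through hole, 1 mm chamfer, exactly 95 mm from the pivot axis.
- pivot (a point): Point on the vertical pivot axis of the arm, 60 mm above the underside of the base plate (top of the hub).
- tray_arm (a joint): Turn of the steel arm about the pivot, rad, counter-clockwise from above positive, 0 at the start hole, range -1.15 to 1.15. Slight hinge friction (0.05 N m); the arm stays where it is left. On the side opposite the pin it carries a round wooden tray, 110 mm across with a low rim, centred 140 mm from the pivot.
- bushing (a point): Centre of the top face of the square steel bushing (34 x 34 mm, 20 mm tall) at the pin end of the arm, 95 mm from the pivot, 60 mm above the underside of the base plate. A vertical 13 mm hole runs through it; its lower face is 2 mm above the bracket tops. The pin goes through it, then through a bracket.
- green_mark_centre (a point): Centre of the round green sticker (18 mm) on the base plate, 130 mm from the pivot, 0.72 rad to one side of the start hole (which side varies): the wanted stop. Its bracket was clamped by hand: seen from the pivot, its hole lies 0.02 to 0.20 rad (2 to 19 mm along the circle) beyond the sticker, away from the start hole; the exact place is unmeasured and must be felt for.
- white_mark_centre (a point): Centre of the equal white sticker at the other stop, on the other side, which is not wanted.
- pin_grip (a point): Centre of the pin's black grip, a ribbed upright cylinder 22 mm in diameter, 30 mm tall, with a 26 mm cap and a red button above it. On the pin's axis, 65 mm above its tip, 19 mm above the underside of its 28 mm flange, 23 mm below its top. z up the pin. The pin weighs 0.1 kg and may turn about its own axis.
- pin_flange (a point): Centre of the underside of the pin's flange, 46 mm above the tip. Home, it rests on the bushing's top; after the click it may stand up to 2 mm off. Lifted 24 mm the tip is clear of the bracket, lifted 46 mm it leaves the bushing: between these the pin swings the arm with it. More than 40 N between the pin and the arm, stand or brackets is too much.
- pin_tip (a point): Tip of the pin: steel shank 12 mm in diameter, its last 1.5 mm tapered to 10.4 mm. Home, it is 14 mm above the underside of the base plate. Two spring balls stick out 2.3 mm from the shank 11.5 mm above the tip and catch under the bracket plate: about 12 N upward frees them, and about the same downward pushes them back through.
- tin_foot (a point): Centre of the underside of the round green and gold food tin (75 mm in diameter, 58 mm tall, about 0.25 kg) that stands loose on the tray. z up the tin.
- mug: Loose dotted mug, 92 x 127 x 93 mm, a bystander to the left. Origin under it.
Not all that is in view belongs to the job. What is shaped like the part that bears tin_foot but blue or red is not meant.

How it is judged:
By the outcome, as a careful person would: the job done as asked, in the order asked, and still so for the second after the job is handed in, with the robot touching nothing.
It also fails if it takes over 67 s, if anything falls off the work surface, if the arm or the gripper's body presses on something with over 40 N, if the wrist force passes 120 N, or if a joint passes its speed limit or range.

## Robot

A 6-joint arm with a two-finger parallel gripper is mounted at the origin on a cart in front of the work surface, level with it; the furniture and walls round the work are solid. World frame = base frame: x ahead of the robot, y to its left, z up, the work surface at z = 0. Lengths are in m, angles in degrees, forces in N, time in s.
With the tool pointing down it reaches from about 0.425 to 1.125 m from the base axis. Payload 14.9 kg.
Tool frame: the origin (TCP) lies at the very end of the fingers, on their centre line; the grasp point (between the pads) lies 19 mm behind it; z points along the fingers, x is the direction in which the jaws open and shut, and the axes are right-handed (so a half turn about z gives the same grasp; the last joint's range is limited). The gripper opens to 91 mm and grips with 3 to 60 N. Pads are 32 mm wide; open, the fingers measure 118 mm over their backs; the gripper's body (76 mm by 178 mm) begins 60 mm behind the grasp point.
Start: joints at [69.082, 21.709, 99.362, -0, 58.929, -1.908], TCP at [0.228, 0.662, 0.214] pointing down, gripper open.
Joint ranges: [-158.91, 158.91], [-42.39, 125.64], [0.06, 152.35], [-60.88, 240.88], [17.5, 164.5], [-176.32, 176.32]. Speed limits (degrees/s): [108.29, 108.29, 136.94, 180, 180, 180].

## Interface

Orientations are given as [roll, pitch, yaw] about the fixed x, y, z axes, in that order (R = Rz(yaw) Ry(pitch) Rx(roll)).
In Python, from workcell import ctrl, claw, solver, eyes, close_job, spot_in, cut_out gives the robot as it stands. Calls block until the motion is done:
- ctrl.move_pose(position, orientation): joint-space move of the TCP to a pose.
- ctrl.move_l(position, ori=None, vel=0.15): straight line of the TCP; ori=None keeps the orientation; vel is the mean speed in m/s.
- ctrl.set_joints(angles): joint-space move.
- claw.gripper_to(opening, effort=None): finger opening in m; effort is the grip in N (None keeps the last); returns when the fingers have stopped.
- ctrl.wait(seconds).
- solver.inverse_kinematics(position, orientation): joint angles nearest the present ones, or None.
- ctrl.state(): the state.
- eyes.get_image(name): name is "scene" or "top" or "wrist"; returns a dict with "image" (480x640x3 uint8, red, green, blue), "fx", "fy", "cx", "cy" (pixels), "k1" (the pictures are not rectified: a ray, as slopes to the right and down, at radius r is drawn at 1 + k1 r^2 times it, then the intrinsics apply), "xyz" and "orientation" of the camera in the world. Camera axes: x right, y up, looking along -z (the intrinsics and any distortion apply to the point x, -y, -z); pixel columns grow to the right and rows downward; lengths in m; the calibration is good to about 2 mm. A picture is of the moment at which its call begins. There is no depth.
A pose or a line that the arm cannot do raises ctrl.PlanningError and nothing moves.
- close_job(): hands the job in, once; it reports no verdict.
Trained networks look in the newest picture that a camera, given by its name, has taken for a name from the list of things; names that differ only in an ending like _2 or _b are one class to them, and where a whole thing is asked for, a point or a joint stands for the part that bears it (a point fixed in the world has none). Each returns a list of dicts, best first, with "score" (0 to 1); they miss things now and then, are a little off and sometimes report something else, mostly with a low value. They report only what shows in the picture. A call takes as long as a camera call. They do not tell look-alikes from the thing itself.
- spot_in(query, camera): "at" ([column, row] in pixels, amid what is visible of it).
- cut_out(query, camera): "mask" (480x640 bool, what is visible of it) and "at" ([column, row] in pixels, amid what is visible of it).
The state is a dict: "time_s": time; "joints": joint angles; "qvel": joint speeds; "joint_torque": joint torques, N m; "ee_pos": TCP position; "eef_rot": TCP orientation; "ft_force": force on the tool from outside, world axes, zero at the start; "torque": the same for the moment, N m; "finger_gap": finger opening in m.
Only numpy, scipy, OpenCV 4.12 (cv2) and the standard library are available. Lean on these libraries where they do the work, as an engineer would, in place of code of your own. Each camera call takes 0.05 s, during which the arm holds its last target.

## Working session

There is one attempt and no reset: what is moved stays moved. The work goes in short steps, each a Python script; the robot and the scene stay as the last script left them, time stands still between calls to the robot, and variables do not carry over. Pictures are saved under pics/ and viewed, and the job is handed in when it is done.

```bash
ls; mkdir -p pics; python3 - <<'E'
from workcell import ctrl, claw, solver, eyes
import cv2
s=ctrl.state(); print(s)
for n in ["scene","top","wrist"]:
    d=eyes.get_image(n); print(n,{k:v for k,v in d.items() if k!="image"})
    cv2.imwrite(f"pics/a_{n}.png",d["image"][:,:,::-1])
E
```

```text
pics
{'time_s': 0.0, 'joints': array([ 6.90825686e+01,  2.17381351e+01,  9.93948067e+01, -6.12964585e-04,
        5.89297191e+01, -1.90910962e+00]), 'qvel': array([ 0.02888802,  0.05231864, -0.00748715, -0.00059998,  0.03863987,
        0.05495975]), 'joint_torque': array([ 2.55976513e-03, -7.63730693e+01, -4.34357035e+01,  6.50721020e-02,
        4.24089411e-02, -1.08623449e-04]), 'ee_pos': array([0.22787442, 0.66145493, 0.21329983]), 'eef_rot': array([-1.79998437e+02,  6.26436514e-02,  7.09919957e+01]), 'ft_force': array([ 0.33694279,  0.52550846, -0.54297802]), 'torque': array([-0.01821612,  0.03662418,  0.04614152]), 'finger_gap': 0.09083700551535771}
scene {'fx': 434.47031599773396, 'fy': 434.47031599773396, 'cx': 318.8514352060828, 'cy': 238.4838102756368, 'k1': -0.033530362424066124, 'xyz': array([ 0.21939382, -0.20600727,  0.63213028]), 'orientation': array([ 49.43467873,   1.15664959, -27.38880005])}
top {'fx': 512.6438909011588, 'fy': 512.6438909011588, 'cx': 324.99287531584866, 'cy': 241.1992948896081, 'k1': -0.13493364400005992, 'xyz': array([0.3445765 , 0.36103108, 1.15426923]), 'orientation': array([  8.35795247,   0.94236337, -91.41285382])}
wrist {'fx': 358.41997034310094, 'fy': 358.41997034310094, 'cx': 322.44371377155215, 'cy': 230.3550776057893, 'k1': -0.0396426224498915, 'xyz': array([0.163603  , 0.68447675, 0.38305843]), 'orientation': array([-13.88227301,   0.10067589,  71.01306994])}
```

View pics/a_scene.png

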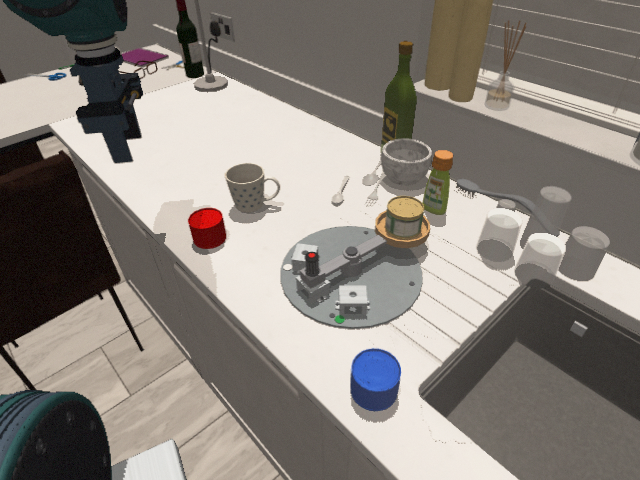

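View pics/a_top.png

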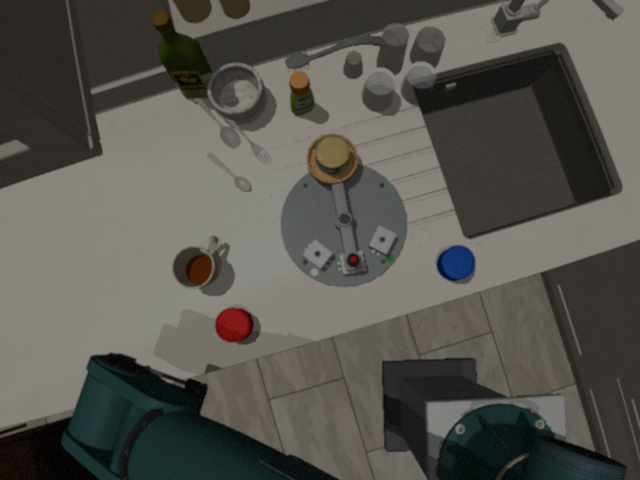

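View pics/a_wrist.png

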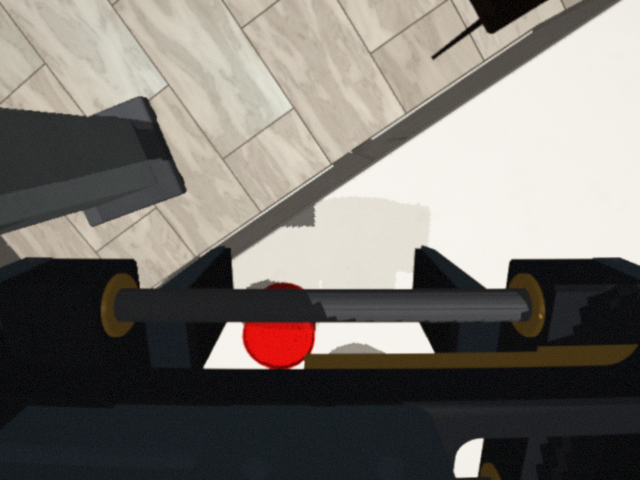

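Scene: stand plate about (350,275) with the pin's red button at (312,257) and green mark at (340,320). Top: pivot about (344,219), pin (353,260), green mark (390,258), white mark (314,272), tin (333,152). The mug is well off to the left. Next I'll measure.

```bash
cat > h.py <<'E'
from workcell import ctrl, claw, solver, eyes, close_job, spot_in, cut_out
import numpy as np, cv2
from scipy.spatial.transform import Rotation as R
def ray(d,px):
    u=(px[0]-d["cx"])/d["fx"]; v=(px[1]-d["cy"])/d["fy"]
    K=np.eye(3); pt=cv2.undistortPoints(np.array([[[u,v]]],float),K,np.array([d["k1"],0,0,0],float))[0,0]
    c=np.array([pt[0],-pt[1],-1.0]); M=R.from_euler('xyz',d["orientation"],degrees=True).as_matrix()
    return np.array(d["xyz"]),M@c
def onz(d,px,z):
    o,r=ray(d,px); return o+r*(z-o[2])/r[2]
def proj(d,P):
    M=R.from_euler('xyz',d["orientation"],degrees=True).as_matrix()
    c=M.T@(np.asarray(P)-d["xyz"]); x=c[0]/-c[2]; y=-c[1]/-c[2]; f=1+d["k1"]*(x*x+y*y)
    return np.array([d["cx"]+d["fx"]*x*f,d["cy"]+d["fy"]*y*f])
def tri(rs):
    A=np.zeros((3,3));b=np.zeros(3)
    for o,r in rs:
        r=r/np.linalg.norm(r);Q=np.eye(3)-np.outer(r,r);A+=Q;b+=Q@o
    return np.linalg.solve(A,b)
E
python3 - <<'E'
from h import *
ds={}
for cam in ["scene","top"]:
    d=eyes.get_image(cam); ds[cam]=d
    img=d["image"][:,:,::-1]
    c=img[210:340,260:440] if cam=="scene" else img[130:300,270:420]
    cv2.imwrite(f"pics/b_{cam}.png",cv2.resize(c,None,fx=4,fy=3.5 if cam=="top" else 4,interpolation=cv2.INTER_CUBIC))
    for q,z in [("green_mark_centre",.006),("white_mark_centre",.006),("pin_grip",.079),("bushing",.06),("pivot",.06),("tin_foot",.03),("stand",.006)]:
        r=spot_in(q,cam)
        for e in r[:3]: print(cam,q,e["score"],np.round(e["at"],1),np.round(onz(d,e["at"],z),4))
    r=cut_out("stand",cam)
    hs=cv2.cvtColor(d["image"],cv2.COLOR_RGB2HSV)
    m=((hs[...,0]>50)&(hs[...,0]<75)&(hs[...,1]>150)).astype(np.uint8)
    n,l,st,ce=cv2.connectedComponentsWithStats(m)
    for i in range(1,n):
        if st[i,4]>12: print("green",st[i],ce[i],onz(d,ce[i],.006))
    m=(((hs[...,0]<6)|(hs[...,0]>174))&(hs[...,1]>150)).astype(np.uint8)
    n,l,st,ce=cv2.connectedComponentsWithStats(m)
    for i in range(1,n):
        if st[i,4]>12: print("red",st[i],ce[i],onz(d,ce[i],.102))
E
```

```text
scene green_mark_centre 0.59 [338.2 316.3] [0.4749 0.2376 0.006 ]
scene white_mark_centre 0.59 [287.1 265.3] [0.4477 0.4051 0.006 ]
scene pin_grip 0.76 [311.4 266.2] [0.4591 0.3105 0.079 ]
scene pin_grip 0.71 [245.5 181.8] [0.4503 0.6354 0.079 ]
scene bushing 0.57 [366.6 244.8] [0.591  0.3301 0.06  ]
scene pivot 0.79 [354.4 275.8] [0.5254 0.2678 0.06  ]
scene tin_foot 0.84 [209.6 228.3] [0.336  0.5714 0.03  ]
scene tin_foot 0.81 [403.5 218.9] [0.7295 0.3929 0.03  ]
scene tin_foot 0.66 [377.8 378.3] [0.4591 0.0846 0.03  ]
scene stand 0.96 [359.6 273.3] [0.5672 0.3136 0.006 ]
green [336 316   8   7  34] [338.91176471 319.23529412] [0.47273941 0.23104361 0.006     ]
red [177   0   9  11  68] [180.91176471   4.97058824] [0.73247687 2.42084946 0.102     ]
red [ 188  208   38   41 1207] [207.04805302 227.8011599 ] [0.31806409 0.48239262 0.102     ]
red [308 253   7   5  28] [311.10714286 254.82142857] [0.46182123 0.31546059 0.102     ]
top green_mark_centre 0.44 [389.5 255.4] [0.4774 0.2311 0.006 ]
top white_mark_centre 0.58 [354.  259.2] [0.471  0.3115 0.006 ]
top white_mark_centre 0.55 [
[... 377 characters left out ...]
5 326.1] [0.3279 0.5824 0.03  ]
top stand 0.88 [344.  217.5] [0.5671 0.3311 0.006 ]
green [386 255   6   6  27] [388.88888889 257.48148148] [0.47273015 0.23267162 0.006     ]
red [349 255   8   8  43] [352.90697674 258.65116279] [0.46161931 0.31782081 0.102     ]
red [216 308  37  34 985] [233.87918782 324.6680203 ] [0.33187361 0.5653701  0.102     ]
red [ 24 432   5  10  16] [ 25.25   437.3125] [0.09267191 1.02662261 0.102     ]
red [ 10 435   7  11  18] [ 13.5        439.44444444] [0.08632449 1.05587253 0.102     ]
red [ 10 451   5   8  13] [ 11.84615385 454.53846154] [0.0530143  1.06110415 0.102     ]
red [ 35 463   5  11  18] [ 37.5        467.72222222] [0.0285885  0.99881983 0.102     ]
```

View pics/b_scene.png

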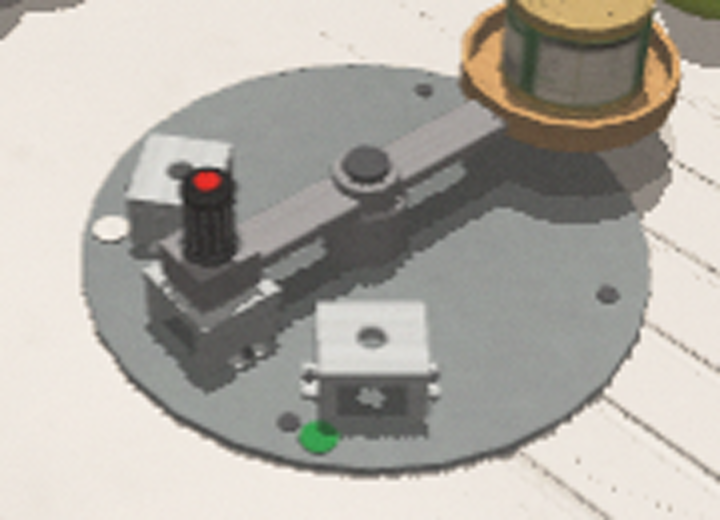

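View pics/b_top.png

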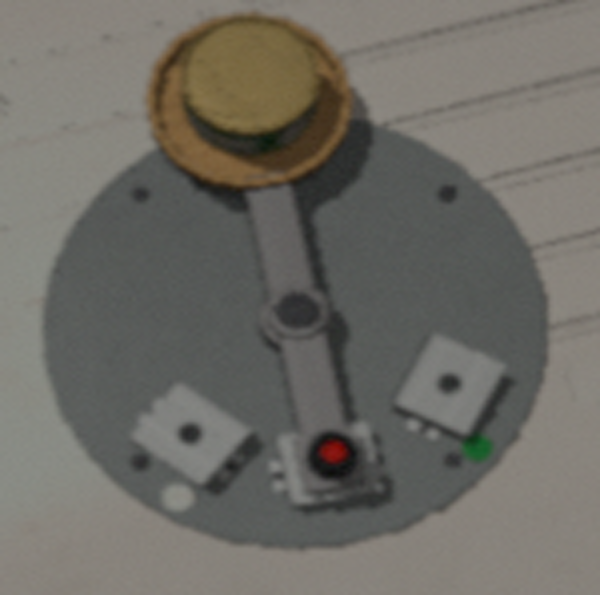

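Top crop: pivot hub about (344.3,219.1) in full-image pixels, green bracket hole about (382.5,239.4), green sticker (388.9,257.5). Scene crop: hub (351.3,251.3), green bracket hole (353,294). I'll fit the stand pose and the hole angle from these.

```bash
cat > fit.py <<'E'
from h import *
from scipy.optimize import least_squares
ds={c:eyes.get_image(c) for c in ["scene","top"]}
sc=lambda x,y:(260+x/4-.375,210+y/4-.375)
tp=lambda x,y:(270+x/4-.375,130+y/3.5-.36)
obs=[("scene","piv",sc(366,164)),("top","piv",tp(297,311)),
("scene","green",(338.9,319.2)),("top","green",(388.9,257.5)),
("scene","white",sc(110,229)),("top","white",tp(178,498)),
("scene","btn",(311.1,254.8)),("top","btn",(352.9,258.65)),
("scene","gh",sc(372,337)),("top","gh",tp(449,383)),
("scene","wh",sc(180,171)),("top","wh",tp(190,433))]
def pt(n,p):
    x,y,yaw,g,w=p[:5]
    f={"piv":(0,0,.06),"btn":(.095,0,.1015),"green":(.13,.72,.006),"white":(.13,-.72,.006),"gh":(.095,g,.037),"wh":(.095,w,.037)}[n]
    a=yaw+np.pi+f[1]
    return np.array([x+f[0]*np.cos(a),y+f[0]*np.sin(a),f[2]])
def res(p):
    r=[]
    for c,n,px in obs:
        b=p[5:7] if c=="scene" else p[7:9]
        r+=list(proj(ds[c],pt(n,p))+b-np.array(px))
    return np.r_[r,p[5:]/1.5]
s=least_squares(res,[.553,.332,.17,.8,-.8,0,0,0,0],loss="soft_l1")
print(np.round(s.x,4)); print(np.round(s.fun[:-4].reshape(-1,2),2))
for n in ["btn","gh","green"]: print(n,pt(n,s.x))
E
python3 fit.py
```

```text
[ 0.5557  0.3323  0.1604  0.9152 -0.8562  0.2676  0.252  -0.2631  0.2075]
[[-0.12 -0.51]
 [-0.02 -0.37]
 [ 0.1  -0.13]
 [-0.    0.09]
 [ 0.07  0.16]
 [-0.01 -0.21]
 [-0.07 -0.09]
 [ 0.08  0.07]
 [ 0.02  0.36]
 [ 0.28  0.16]
 [-0.12  0.06]
 [-0.21  0.13]]
btn [0.46193869 0.31710232 0.1015    ]
gh [0.51057182 0.24868952 0.037     ]
green [0.47293067 0.23204601 0.006     ]
```

The fit residuals are under 0.5 px. The green side is counter-clockwise, with the hole near 0.915 rad and the pin at (0.462, 0.317). Next I'll move above the pin.

```bash
cat >> h.py <<'E'
def st(tag=""):
    s=ctrl.state(); print(tag,"t%.2f"%s["time_s"],"p",np.round(s["ee_pos"],4),"r",np.round(s["eef_rot"],1),"F",np.round(s["ft_force"],2),"T",np.round(s["torque"],2),"gap %.4f"%s["finger_gap"]); return s
def snap(cam,name,crop=None,f=1):
    d=eyes.get_image(cam); im=d["image"][:,:,::-1]
    if crop: im=im[crop[1]:crop[3],crop[0]:crop[2]]
    cv2.imwrite("pics/"+name,cv2.resize(np.ascontiguousarray(im),None,fx=f,fy=f,interpolation=cv2.INTER_CUBIC)); return d
E
python3 - <<'E'
from h import *
ctrl.move_pose([0.462,0.317,0.16],[180,0,99.2]); st()
claw.gripper_to(0.05,10); st()
snap("wrist","c_w.png"); snap("scene","c_s.png",(230,130,430,330),3)
E
```

```text
t2.70 p [0.462  0.3176 0.1602] r [180.   -0.   99.2] F [-0.36 -0.88 -0.01] T [ 0.05  0.01 -0.04] gap 0.0914
 t3.48 p [0.462 0.317 0.16 ] r [-180.     0.    99.2] F [-1.1  -0.08  0.33] T [ 0.08 -0.01  0.01] gap 0.0500
```

View pics/c_w.png

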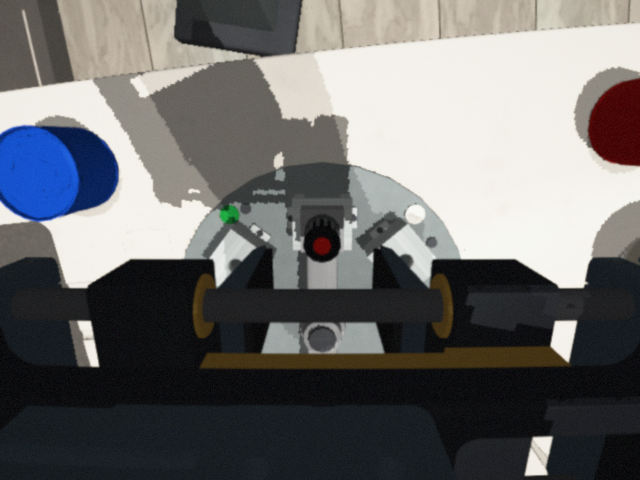

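View pics/c_s.png

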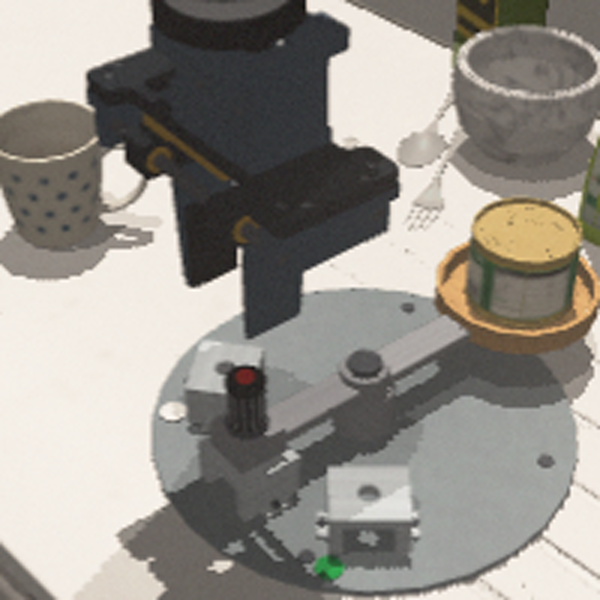

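Wrist view: the red button is at (321,245), midway between the fingers (272 and 372). The scene view agrees. I'll descend and grip lightly.

```bash
python3 - <<'E'
from h import *
ctrl.move_l([0.462,0.317,0.115],vel=0.1); 
ctrl.move_l([0.462,0.317,0.068],vel=0.06); st("down")
claw.gripper_to(0.0,4); st("grip"); ctrl.wait(.2); st()
snap("scene","d_s.png",(260,200,400,320),5)
E
```

```text
down t5.11 p [0.4622 0.3171 0.0682] r [180.   -0.   99.2] F [-0.68  0.02 -0.06] T [0.1  0.05 0.01] gap 0.0498
grip t5.61 p [0.4621 0.317  0.0681] r [180.   -0.   99.2] F [0.43 0.24 1.55] T [-0.08 -0.03  0.05] gap 0.0255
 t5.81 p [0.4621 0.3171 0.0681] r [180.   -0.   99.2] F [0.6  0.64 1.49] T [-0.03  0.01  0.01] gap 0.0251
```

View pics/d_s.png

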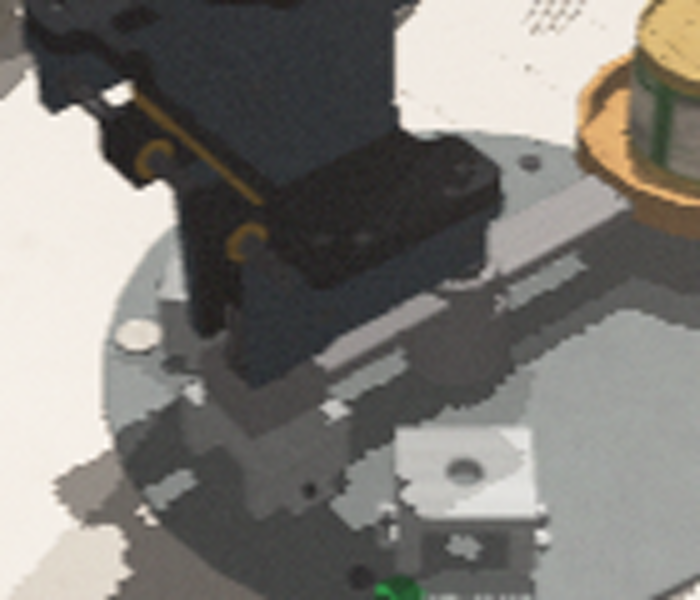

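The gap of 25 mm means the jaws hold the cap, with almost no side load. I'll firm up the grip and lift in small steps.

```bash
python3 - <<'E'
from h import *
claw.gripper_to(0.0,45); s=st("grip45")
p=s["ee_pos"].copy(); p[0]=.462;p[1]=.317
for z in [.0685,.0695,.0705,.072,.074,.0765]:
    p[2]=z; ctrl.move_l(p,vel=0.02); s=st("z%.4f"%z)
    if s["ft_force"][2]<-25 or np.hypot(*s["ft_force"][:2])>15: print("STOP"); break
E
```

```text
grip45 t6.08 p [0.4621 0.3171 0.0681] r [180.   -0.   99.2] F [0.42 0.09 3.41] T [-0.05  0.01 -0.04] gap 0.0237
z0.0685 t6.33 p [0.4617 0.3168 0.0683] r [-180.     0.    99.2] F [-0.03 -0.01 -0.88] T [0.02 0.03 0.  ] gap 0.0238
z0.0695 t6.58 p [0.4619 0.317  0.0695] r [-180.     0.    99.2] F [-0.35 -0.35 -0.35] T [ 0.07 -0.03 -0.05] gap 0.0236
z0.0705 t6.83 p [0.4618 0.3169 0.0704] r [-180.     0.    99.2] F [-0.76  0.24 -4.17] T [ 0.06  0.03 -0.  ] gap 0.0234
z0.0720 t7.08 p [0.4621 0.317  0.0721] r [180.   -0.   99.2] F [-0.32  1.   -2.31] T [0.06 0.04 0.  ] gap 0.0233
z0.0740 t7.33 p [0.4624 0.3173 0.0745] r [179.9  -0.   99.2] F [ 0.02 -0.49  0.29] T [0.17 0.01 0.02] gap 0.0240
z0.0765 t7.60 p [0.4623 0.3172 0.0768] r [180.   -0.   99.2] F [-0.44  0.44  1.25] T [0.18 0.07 0.05] gap 0.0238
```

```bash
python3 - <<'E'
from h import *
p=[.462,.317,.0765]
for z in [.081,.0855]:
    p[2]=z; ctrl.move_l(p,vel=0.03); s=st("z%.4f"%z)
snap("scene","e_s.png",(260,200,400,320),5)
E
```

```text
z0.0810 t7.90 p [0.4623 0.3172 0.0814] r [180.   -0.   99.2] F [-0.08  0.21  1.14] T [0.06 0.03 0.02] gap 0.0234
z0.0855 t8.20 p [0.4623 0.3171 0.0859] r [180.   -0.   99.2] F [-0.41  0.71  1.15] T [ 0.01  0.04 -0.04] gap 0.0237
```

View pics/e_s.png

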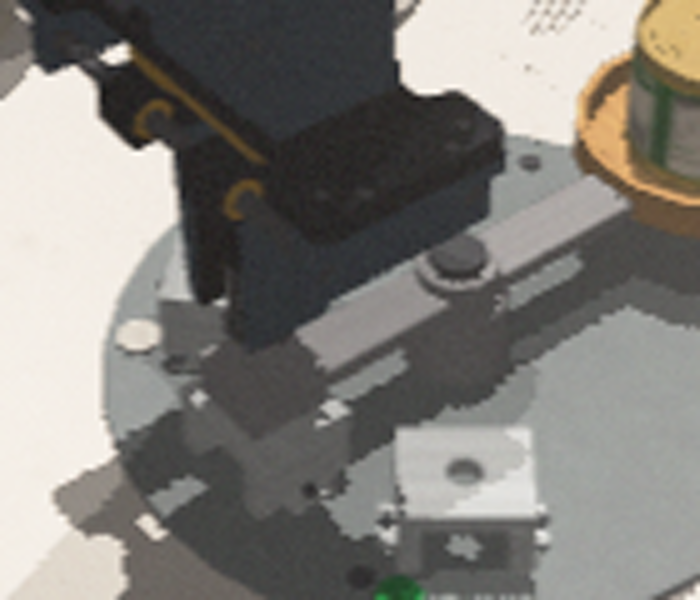

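```bash
python3 - <<'E'
from h import *
d=snap("wrist","f_w.png",(220,150,420,350),3)
for z in (.102,.1195): print(z,proj(d,[.4621,.3171,z]))
d=snap("top","f_t.png",(300,170,420,290),5)
E
```

```text
0.102 [320.37804486 293.12147812]
0.1195 [320.12965945 310.40019869]
```

View pics/f_w.png

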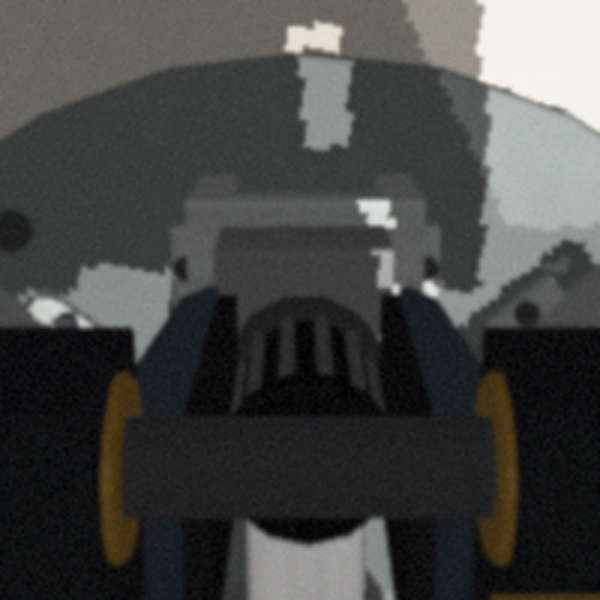

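View pics/f_t.png

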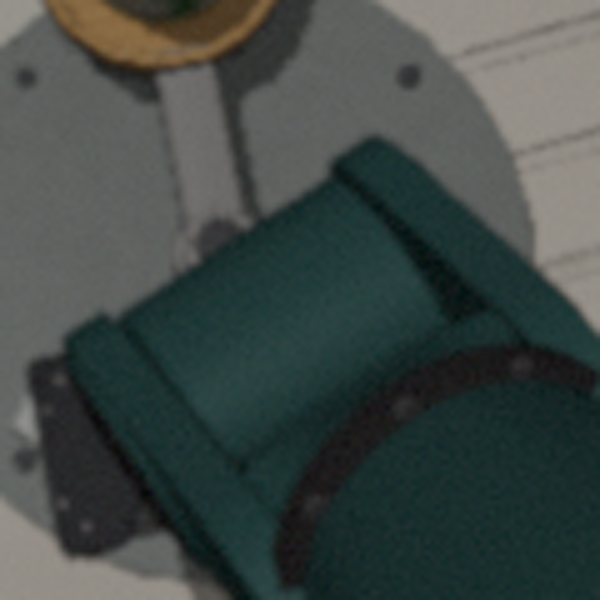

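```bash
python3 - <<'E'
from h import *
d=eyes.get_image("wrist")
u=np.array([.987,.16,0])
for L in (0,.0178):
    c=np.array([.4621,.3171,L])
    for n,z,r in (("captop",.100,.013),("capbot",.094,.013),("gripbot",.064,.011),("flange",.064,.014)):
        a=proj(d,c+[0,0,z]+u*r); b=proj(d,c+[0,0,z]-u*r)
        print(L,n,"near pivot",np.round((a-[220,150])*3),"outer",np.round((b-[220,150])*3))
E
```

```text
0 captop near pivot [301. 501.] outer [301. 346.]
0 capbot near pivot [302. 484.] outer [301. 333.]
0 gripbot near pivot [302. 402.] outer [302. 291.]
0 flange near pivot [303. 417.] outer [302. 276.]
0.0178 captop near pivot [301. 560.] outer [300. 390.]
0.0178 capbot near pivot [301. 539.] outer [301. 374.]
0.0178 gripbot near pivot [302. 441.] outer [302. 321.]
0.0178 flange near pivot [302. 457.] outer [302. 304.]
```

Wrist picture: the flange edge is at crop row about 300 and the cap edge at about 540. Both match the lifted prediction rather than the home one, so the pin rose with the gripper. Now I'll lift clear of the bracket and swing along the arc while watching forces.

```bash
cat >> h.py <<'E'
PIV=np.array([.5557,.3323]); YAW=.1604
def arc(a,z,r=.095,dxy=(0,0)):
    t=YAW+a
    return np.array([PIV[0]-r*np.cos(t)+dxy[0],PIV[1]-r*np.sin(t)+dxy[1],z]),[180,0,99.2+np.degrees(a)]
def radtan(F,a):
    t=YAW+a; u=-np.array([np.cos(t),np.sin(t)]); v=np.array([-u[1],u[0]]); return float(F[:2]@u),float(F[:2]@v)
E
python3 - <<'E'
from h import *
ctrl.move_l([.462,.317,.097],vel=0.05); st("lift")
z=.097; r=.095
for a in np.arange(.05,.41,.05):
    p,o=arc(a,z,r); ctrl.move_l(p,o,vel=.04); s=st("a%.2f"%a); fr,ft=radtan(s["ft_force"],a); print("   rad %.1f tan %.1f"%(fr,ft))
    if np.linalg.norm(s["ft_force"][:2])>12: print("STOP");break
snap("scene","g_s.png",(260,170,440,320),4)
E
```

```text
lift t8.78 p [0.4625 0.3173 0.0977] r [179.9  -0.   99.2] F [-0.69 -0.29  0.37] T [0.03 0.01 0.01] gap 0.0235
a0.05 t9.05 p [0.4628 0.3124 0.097 ] r [180.   0. 102.] F [ 1.01 -0.54 -0.22] T [-0.1  -0.01 -0.03] gap 0.0234
   rad -0.9 tan 0.7
a0.10 t9.32 p [0.4639 0.3078 0.0969] r [-180.     0.   104.8] F [-0.36 -0.82  0.17] T [-0.06  0.   -0.  ] gap 0.0235
   rad 0.6 tan 0.7
a0.15 t9.58 p [0.4652 0.3033 0.0969] r [-180.     0.   107.6] F [ 0.82 -0.05 -1.73] T [-0.04  0.05 -0.05] gap 0.0235
   rad -0.8 tan 0.3
a0.20 t9.85 p [0.4668 0.2989 0.097 ] r [-180.     0.   110.5] F [ 0.01  0.07 -1.05] T [-0.06  0.01 -0.01] gap 0.0234
   rad -0.0 tan -0.1
a0.25 t10.12 p [0.4686 0.2945 0.097 ] r [180.    0.  113.4] F [ 0.17 -0.73 -0.78] T [-0.06 -0.05 -0.02] gap 0.0234
   rad 0.1 tan 0.7
a0.30 t10.38 p [0.4706 0.2902 0.097 ] r [180.    0.  116.2] F [ 0.64 -0.44 -1.05] T [-0.05 -0.03 -0.02] gap 0.0236
   rad -0.4 tan 0.7
a0.35 t10.65 p [0.4728 0.286  0.097 ] r [180.    0.  119.1] F [ 0.31 -0.7  -1.36] T [-0.07  0.03 -0.01] gap 0.0233
   rad 0.1 tan 0.8
a0.40 t10.92 p [0.4752 0.2819 0.097 ] r [180.   0. 122.] F [ 0.97  0.22 -0.97] T [-0.1  -0.01 -0.  ] gap 0.0232
   rad -0.9 tan 0.3
```

View pics/g_s.png

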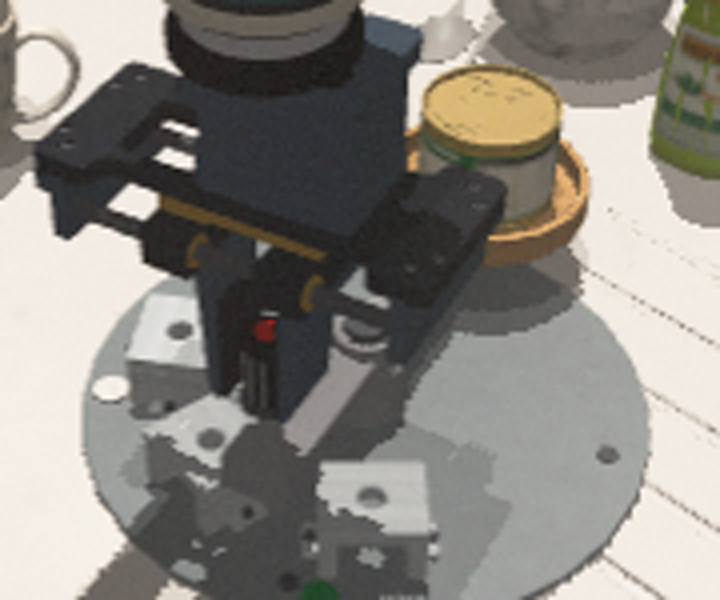

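The pin carries the arm with it under tiny forces, and the tin is upright on the tray. I'll continue to the bracket and probe for the hole in small downward steps.

```bash
cat >> h.py <<'E'
def probe(a,z0,zmin,r=.095,step=.0008,lim=5,dxy=(0,0),v=.01,latlim=8):
    z=z0
    while z-step>=zmin-1e-9:
        z-=step; p,o=arc(a,z,r,dxy); ctrl.move_l(p,o,vel=v); s=ctrl.state(); F=s["ft_force"]
        fr,ft=radtan(F,a); print("  a%.3f z%.4f act %.4f Fz %.1f rad %.1f tan %.1f t%.1f"%(a,z,s["ee_pos"][2],F[2],fr,ft,s["time_s"]))
        if F[2]>lim or np.hypot(fr,ft)>latlim: return False,z
    return True,z
E
python3 - <<'E'
from h import *
z=.097
for a in np.arange(.46,.92,.065):
    p,o=arc(a,z); ctrl.move_l(p,o,vel=.05); F=ctrl.state()["ft_force"]; print("%.2f"%a,np.round(F,1))
    if np.linalg.norm(F[:2])>12: print("STOP");break
else:
    p,o=arc(.915,z); ctrl.move_l(p,o,vel=.05); st()
    print(probe(.915,.0965,.0885,lim=5))
E
```

```text
0.46 [ 0.8 -0.4 -0.7]
0.53 [-0.  -0.7 -1.6]
0.59 [-0.1 -0.  -0.2]
0.66 [ 0.7 -0.9 -0.5]
0.72 [ 0.   0.1 -1.2]
0.79 [0.4 0.1 0.1]
0.85 [0.  0.1 0.7]
0.92 [-0.3  0.1  0.2]
 t13.41 p [0.5104 0.2488 0.097 ] r [180.   -0.  151.6] F [0.5  0.27 0.11] T [ 0.04  0.08 -0.01] gap 0.0233
  a0.915 z0.0957 act 0.0955 Fz -1.9 rad 0.8 tan 0.4 t13.7
  a0.915 z0.0949 act 0.0948 Fz -2.9 rad -0.5 tan 0.4 t13.9
  a0.915 z0.0941 act 0.0940 Fz -2.8 rad 1.1 tan 0.1 t14.2
  a0.915 z0.0933 act 0.0932 Fz -2.6 rad 0.0 tan 1.1 t14.4
  a0.915 z0.0925 act 0.0924 Fz -2.3 rad 0.1 tan 0.6 t14.7
  a0.915 z0.0917 act 0.0916 Fz -1.9 rad 0.4 tan 0.4 t14.9
  a0.915 z0.0909 act 0.0908 Fz -1.5 rad -0.1 tan 0.2 t15.2
  a0.915 z0.0901 act 0.0900 Fz -1.9 rad -0.4 tan 0.6 t15.4
  a0.915 z0.0893 act 0.0892 Fz -2.2 rad -0.2 tan 0.4 t15.7
  a0.915 z0.0885 act 0.0884 Fz -2.0 rad -0.3 tan 0.2 t15.9
(True, 0.08850000000000005)
```

No contact where the bracket top should be (TCP z about 0.092), so the tip seems to be in the hole. I'll keep going gently, expecting about 12 N when the balls reach the mouth.

```bash
python3 - <<'E'
from h import *
ok,z=probe(.915,.0885,.0830,step=.0018,lim=5,v=.015)
print(ok,z)
if ok:
    # tangential feel
    for da in (.006,-.006,0):
        p,o=arc(.915+da,z); ctrl.move_l(p,o,vel=.01); print(da,np.round(radtan(ctrl.state()["ft_force"],.915),1))
    print(probe(.915,z,.0700,step=.001,lim=22,latlim=12,v=.012))
E
```

```text
a0.915 z0.0867 act 0.0865 Fz -3.4 rad 0.0 tan 0.4 t16.2
  a0.915 z0.0849 act 0.0847 Fz -2.3 rad -0.1 tan -0.5 t16.5
  a0.915 z0.0831 act 0.0828 Fz -3.2 rad -0.0 tan 0.1 t16.7
True 0.08310000000000001
0.006 [ 0.7 -2. ]
-0.006 [ 0.3 -0.4]
0 [ 0.  -1.9]
  a0.915 z0.0821 act 0.0820 Fz -4.1 rad -0.3 tan -0.4 t17.8
  a0.915 z0.0811 act 0.0812 Fz 0.2 rad 0.1 tan -0.2 t18.0
  a0.915 z0.0801 act 0.0800 Fz -0.5 rad 0.7 tan -0.8 t18.3
  a0.915 z0.0791 act 0.0789 Fz -1.9 rad 0.2 tan -1.2 t18.5
  a0.915 z0.0781 act 0.0779 Fz -2.0 rad -0.4 tan -1.4 t18.8
  a0.915 z0.0771 act 0.0770 Fz -2.8 rad 0.1 tan -0.7 t19.0
  a0.915 z0.0761 act 0.0760 Fz -2.0 rad -0.2 tan -0.7 t19.3
  a0.915 z0.0751 act 0.0750 Fz -2.3 rad 0.3 tan -1.5 t19.5
  a0.915 z0.0741 act 0.0740 Fz -3.1 rad 0.4 tan -1.5 t19.8
  a0.915 z0.0731 act 0.0729 Fz -4.9 rad -1.1 tan 0.1 t20.0
  a0.915 z0.0721 act 0.0718 Fz -5.6 rad 0.1 tan -0.4 t20.3
  a0.915 z0.0711 act 0.0708 Fz -8.7 rad -0.2 tan -0.6 t20.5
  a0.915 z0.0701 act 0.0702 Fz -4.2 rad -0.6 tan -0.0 t20.8
(True, 0.0701)
```

The ball entry (near 0.082) and the snap below the plate (about −9 N near 0.071) appear where they should. I'll seat the flange.

```bash
python3 - <<'E'
from h import *
print(probe(.915,.0701,.0668,step=.0005,lim=12,latlim=12,v=.01)); st()
snap("scene","i_s.png",(260,170,440,320),4); snap("wrist","i_w.png",(220,150,420,350),3)
E
```

```text
a0.915 z0.0696 act 0.0698 Fz -1.3 rad 0.2 tan -0.1 t21.0
  a0.915 z0.0691 act 0.0692 Fz -1.9 rad -0.8 tan -0.8 t21.3
  a0.915 z0.0686 act 0.0686 Fz -1.1 rad -0.7 tan 0.2 t21.5
  a0.915 z0.0681 act 0.0682 Fz 0.7 rad -0.3 tan 0.0 t21.8
  a0.915 z0.0676 act 0.0680 Fz 7.0 rad 2.2 tan 0.4 t22.0
  a0.915 z0.0671 act 0.0679 Fz 12.9 rad 3.2 tan -0.6 t22.3
(False, 0.06709999999999999)
 t22.26 p [0.5112 0.2489 0.0679] r [180.    0.  151.6] F [-2.1  -2.52 12.93] T [-0.33  0.58  0.05] gap 0.0239
```

View pics/i_s.png

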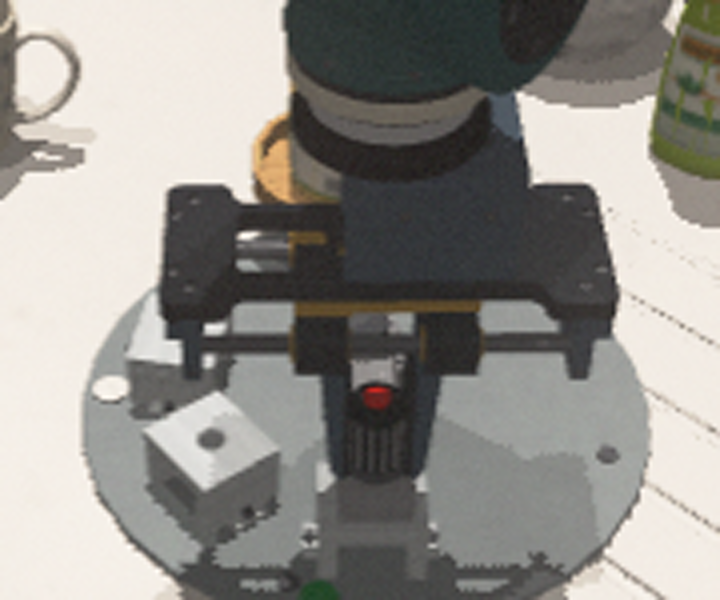

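View pics/i_w.png

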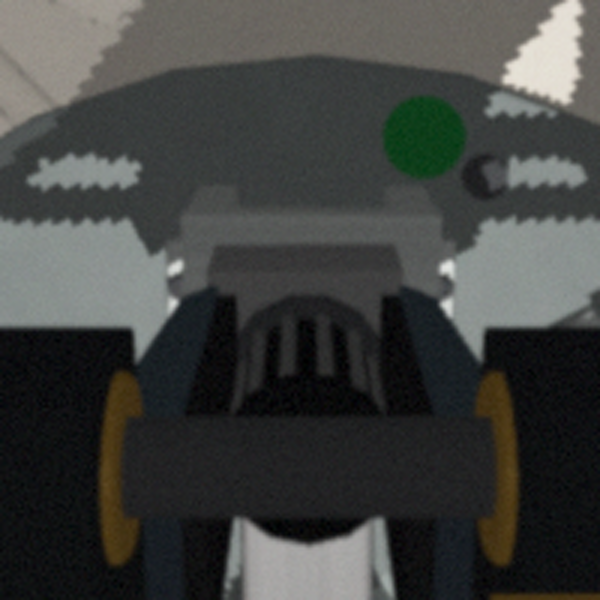

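Scene: the pin, with its red button at crop (376,397), stands in the bushing over the green-side bracket. Flange contact came at TCP z 0.068, the same as at home, so the pin hasn't slipped and is fully seated. I'll relieve the load, release and back off.

```bash
python3 - <<'E'
from h import *
p,o=arc(.915,.0679); ctrl.move_l(p,o,vel=.01); st("relax")
claw.gripper_to(0.05,10); st("open")
p,o=arc(.915,.14); ctrl.move_l(p,o,vel=.08); s=st("up")
ctrl.move_l([.44,.12,.3],vel=.2); ctrl.move_pose([.30,-.40,.30],[180,0,60]); st("away")
snap("scene","j_s.png",(230,110,450,330),3); snap("top","j_t.png",(260,120,430,300),4)
E
```

```text
relax t22.61 p [0.5107 0.2488 0.0681] r [180.    0.  151.6] F [-1.3   0.38  5.69] T [0.02 0.3  0.08] gap 0.0236
open t23.20 p [0.5105 0.2487 0.0679] r [-180.    -0.   151.6] F [-1.54 -1.31 -0.27] T [ 0.14  0.07 -0.02] gap 0.0499
up t24.25 p [0.5102 0.2486 0.1395] r [-180.    -0.   151.6] F [-0.41 -0.18  0.93] T [0.07 0.1  0.05] gap 0.0498
away t27.43 p [ 0.3005 -0.3995  0.3   ] r [-180.    -0.    60.1] F [-0.28  0.52 -0.79] T [-0.    0.01  0.07] gap 0.0499
```

View pics/j_s.png

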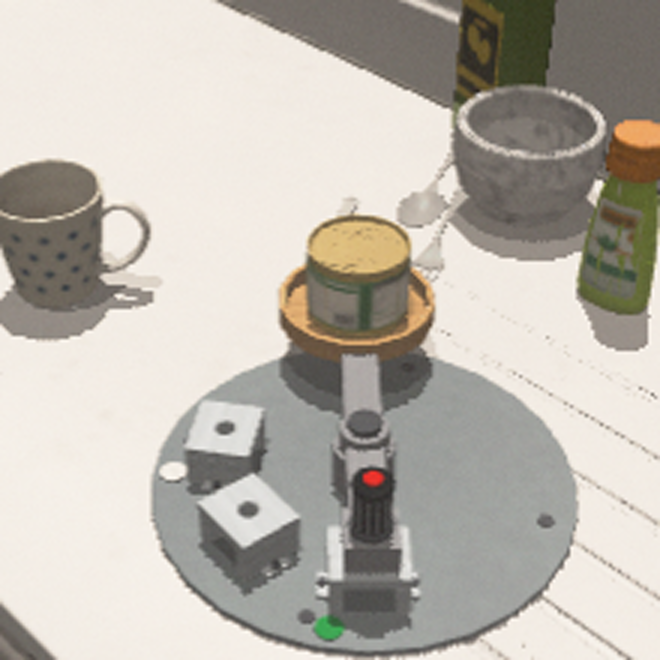

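View pics/j_t.png

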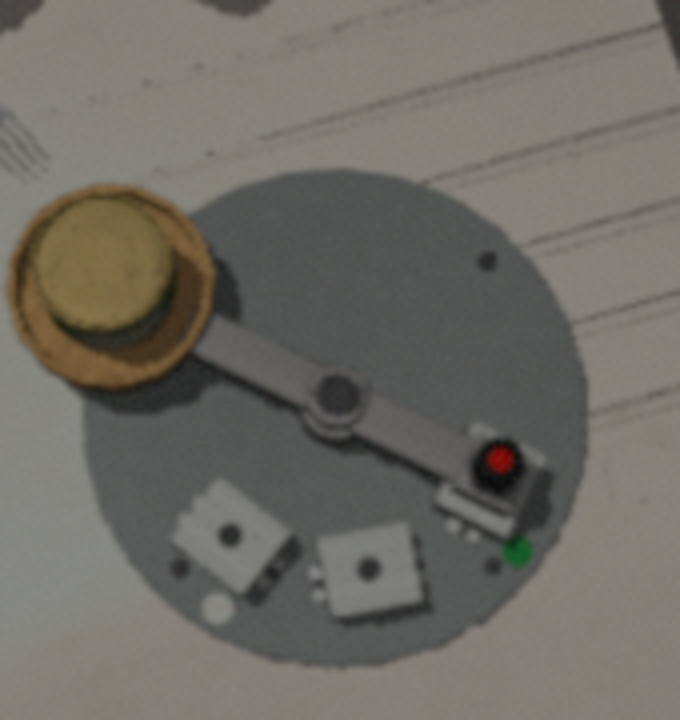

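Both views show the pin upright with its flange on the bushing over the green bracket. The tin stands centred on the tray and the mug hasn't moved. I'll triangulate the button for a height check, then hand in.

```bash
python3 - <<'E'
from h import *
rs=[];q={}
for c,b in (("scene",(320,240,380,300)),("top",(360,215,410,260))):
    d=eyes.get_image(c); hs=cv2.cvtColor(d["image"],cv2.COLOR_RGB2HSV)
    m=((hs[...,0]<6)|(hs[...,0]>174))&(hs[...,1]>150)
    k=np.zeros_like(m);k[b[1]:b[3],b[0]:b[2]]=1; ys,xs=np.nonzero(m&k); px=(xs.mean(),ys.mean()); q[c]=px
    rs.append(ray(d,px)); 
    old={"scene":(311.1,254.8),"top":(352.9,258.65)}[c]; q[c+"0"]=ray(d,old)
P=tri(rs);P0=tri([q["scene0"],q["top0"]]);print("now",P,"start",P0)
r=P[:2]-PIV;print("r",np.hypot(*r),"angle",np.arctan2(r[1],r[0])-YAW-np.pi+2*np.pi)
close_job()
E
```

```text
now [0.51128029 0.2492557  0.10009108] start [0.46229393 0.31760101 0.09997833]
r 0.09417783949526067 angle 0.9192264829249819
the job is handed in; nothing more can be done
```

The swivel tray is locked at the green-marked stop, and I handed the job in at about 27.5 s of the 67 s allowed.

- **Unlocking and swing:** I gripped the pin by its cap, drew it up 29 mm, and swung the arm with it along the arc. Side forces stayed around 1 N.
- **Finding the hole:** The pictures put the hole at about 0.915 rad. I lowered the pin there in 0.8 mm steps, and it went in on the first try without touching the bracket's top.
- **Locking:** The catch balls entered and snapped out below the plate at the expected heights, with the wrist reading a brief 9 N pull. I pressed the flange on with about 13 N, the highest force I read during the job. I then eased off, let go and moved the robot away.

**Last checks:**
- The button height matches the start (0.1001 m against 0.1000 m), so the flange is fully down.
- The pin sits at about 0.92 rad. That is 0.20 rad beyond the sticker, at the far end of the stated range.
- The last pictures show the tin upright on the tray, the mug where it was, and the robot touching nothing.

None of these checks failed or disagreed. I did not tug the pin to test the lock. Forces were read only between small moves, so brief peaks, including the catch release at the start, were not seen directly.

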